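# Hang the washed board basket to dry

### The arm

A 6-joint arm with a two-finger parallel gripper is mounted at the origin on the work surface. World frame = base frame: x ahead of the robot, y to its left, z up, the work surface at z = 0. Lengths are in m, angles in degrees, forces in N, time in s.
With the tool pointing down it reaches from about 0.375 to 0.9 m from the base axis. Payload 3.1 kg.
Tool frame: the origin (TCP) lies between the finger pads; the fingertips stand 11 mm ahead of it and the grasp point (between the pads) lies 8 mm behind it; z points along the fingers, y is the line along which they close (so a half turn about z gives the same grasp; the last joint's range is limited). The gripper opens to 87 mm and grips with 3 to 60 N. Pads are 19 mm wide; open, the fingers measure 117 mm over their backs; the gripper's body (75 mm by 190 mm) begins 51 mm behind the grasp point.
Start: joints at [-76.117, 30.224, 82.088, -0, 67.689, -10.227], TCP at [0.255, -0.57, 0.234] pointing down, gripper open.
Joint ranges: [-176.69, 176.69], [-43.24, 126.21], [12.49, 139.97], [-82, 262], [0, 151.66], [-163.58, 163.58]. Speed limits (degrees/s): [159.86, 159.86, 180, 180, 180, 180].

### API

Orientations are given as a 3x3 rotation matrix whose columns are the frame's x, y, z axes.
In Python, from rig import bot, viewer, workorder, models gives the robot as it stands.
- The arm moves only by the shell command python3 -m jog 'ROWS'. ROWS is JSON, a list of rows, each a list of 7 numbers: the opening, from 0 (shut) to 1 (fully open), then the shift along the tool's x, y, z in m, then the turn, a rotation vector about the tool's x, y, z in degrees. In form: [[claw, x, y, z, ax, ay, az], ...]. A call has 1 to 20 rows; each row is the pose to reach, as a shift and turn from the pose commanded when the call began, along the tool's axes at that moment; what a row does not reach only later rows make up. A row lasts 1/8 s, in which the tool goes at most 62.5 mm and 10.7 degrees, less where a joint would pass 70% of its speed; a pose out of reach is approached as far as the arm can. A call with a gripper value outside its range is refused whole. The fingers move at their own pace and stop on an object; the grip force is fixed at half the most. Time passes only in rows, so rows that repeat a pose let the fingers close. It gives the time, the measured TCP pose, the force, the opening and the grip force at its end, in the units of the state.
- bot.read_state(): the state, without advancing time (a new reading comes with each control period).
- viewer.capture(name): name is "scene" or "top" or "wrist"; returns (picture, depth): 480x640x3 uint8, blue, green, red; 480x640 float32, m along the optical axis (not along the pixel's ray), 0 where there is no reading.
- viewer.camera_info(name): a dict with "fx", "fy", "cx", "cy" (pixels), "world_to_cam" (4x4, takes a point from world to camera coordinates). Camera axes: x right, y down, z forward; pixel columns grow to the right and rows downward; lengths in m; the calibration is good to about 2 mm. A picture is of the moment at which its call begins: read the wrist's pose just before it. camera_info takes no time and is no camera call; for the wrist camera it gives the pose at the moment of the call.
- workorder.hand_in(): hands the job in; it is judged then, once.
Trained networks look in the newest picture that a camera, given by its name, has taken for a name from the list of things; names that differ only in an ending like _2 or _b are one class to them, and where a whole thing is asked for, a point or a joint stands for the part that bears it (a point fixed in the world has none). Each returns a list of dicts, best first, with "p" (0 to 1); they miss things now and then, are a little off and sometimes report something else, mostly with a low value. They report only what shows in the picture. A call takes as long as a camera call.
- models.outline_of(camera, thing): "mask" (480x640 bool, what is visible of it).
- models.tip_of(camera, thing): "xyz" ([x, y, z] in m, in world coordinates, good to about 4 mm: a listed point, or the origin of a listed thing).
The state is a dict: "time_s": time; "joint_positions": joint angles; "qvel": joint speeds; "tau": joint torques, N m; "position": TCP position; "tcp_rot": TCP orientation; "force": force on the tool from outside, world axes, zero at the start; "moment": the same for the moment, N m; "opening": opening from 0.0 (shut) to 1.0 (fully open); "grasp_force": force on a finger pad.
Only numpy, scipy, OpenCV 4.12 (cv2) and the standard library are available. Lean on these libraries where they do the work, as an engineer would, in place of code of your own. Each camera call takes 0.05 s, during which the arm holds its last target. There are 200 camera calls.

### The job

Hang the steel basket of washed circuit boards by its orange-gripped handle on the hook of the drying stand and let go of it, then push the red lever on the stand's blower head all the way down to start the air. Keep the basket upright on the way, and leave everything else on the bench where it is.

Things in the scene. Friction and masses are not known exactly. Their poses are not given: they have to be found in the camera images.
- basket: loose steel basket, 0.2-0.45 kg, 100 (x) x 84 (y) x 45 high, green boards fixed inside up to 53 high. Origin: centre of underside, z up. Wire bail, 6 dia, rises at y +-41 to 105 high and bends in to an orange grip: foot flange 26 (x) x 56 (y), 115 to 120 above the origin, and on it a blade 12 (x) x 56 (y), up to 165. The hook passes under the flange along x (either way); opening 62 high, 76 wide
- basket_grip (a point): centre of the flat underside of the orange grip's flange (115 above the basket's origin); axes as the basket. This underside rests on the hook
- stand: fixed drying stand. Origin: on the mat, mid-width at its posts; front is -x. Drip tray 200 x 210 x 12 high, x -150 to +50. Grey hook post 20 x 20, 213 high, at x 0, y -50. White blower head 70 x 66 on a post, x 0 to 70, y 37 to 103, top 190 high
- hook: dark steel flat hook on the stand's post, pointing to the stand's -x. Strip 24 wide (y), 6 thick, top face 205 above the stand's origin, from the post's face at stand x -10 to an upturned end lip at x -117, 6 thick, standing 18 above the top face. Origin: on the post's axis at the strip's mid-thickness, axes as the stand
- hook_seat (a point): point on the top face of the hook strip where the grip's flange should rest: stand x = -80, y = -50, 205 up; axes as the stand (the lip is 37 toward -x, the post's face 70 toward +x)
- hook_tip (a point): centre of the top edge of the hook's upturned lip (stand x = -117, y = -50, 223 above its origin); axes as the stand
- air_lever (a joint): angle of the lever on the blower head: 0 = raised (35 degrees above level), 1.0 = lowered against its stop (about 23 degrees below level). It turns about the stand's y axis through stand x = -12, y = 70, 165 up, and stays where it is left; about 2 N at the tip moves it
- lever_tip (a point): centre of the red crossbar at the lever's free end, 75 from its pivot; the bar is 18 dia x 36 long along the stand's y. Moves with the lever: from 207 up (raised) to 136 up (lowered), at stand x about -74 to -87
- jar_a: one of two small orange parts jars with green lid, 40 dia x 52 high, loose; origin under its centre
- jar_b: the other orange parts jar with green lid, 40 dia x 52 high, loose; origin under its centre
- phone: opened black phone lying flat, 150 x 73 x 9, loose; origin under its centre, x along its length
- screwdriver: screwdriver about 150 long lying on the mat, loose; x along its length
- brush: cleaning brush about 150 long lying on the mat, loose; x along its length
- spool: solder spool standing on end, pale metal, 56 dia x 40 high, loose; origin under its centre

How it is judged (in metres and radians):
On the way, in this order (a step that is already met when the one before it is completed fails the run):
1. the basket hangs by its grip on the hook, released (contact force between basket and hook above 0.8 N and x of basket_grip in the frame of hook_seat between -0.035 and 0.06 m and y of basket_grip in the frame of hook_seat between -0.03 and 0.03 m and z of basket_grip in the frame of hook_seat between -0.012 and 0.012 m and angle between basket's own z axis and vertical below 0.35 rad and contact force between basket and the fingers below 0.1 N), for 0.2 s.
2. the lever on the blower head is pushed all the way down while the basket hangs (contact force between basket and hook above 0.8 N and x of basket_grip in the frame of hook_seat between -0.035 and 0.06 m and y of basket_grip in the frame of hook_seat between -0.03 and 0.03 m and z of basket_grip in the frame of hook_seat between -0.012 and 0.012 m and angle between basket's own z axis and vertical below 0.35 rad and value of joint air_lever above 0.88 rad), for 0.2 s.
At the end, for the whole second after the job is handed in: The underside of the basket's orange grip rests on the hook strip between lip and post (within 30 mm sideways and 12 mm in height of the seat), the basket tilted less than 20 degrees, released and still or at most swaying gently; the lever is within 0.12 rad of its lower stop (all of step 2 and contact force between basket and the fingers below 0.1 N and linear speed of basket below 0.1 m/s and angular speed of basket below 1.2 rad/s); the robot touches nothing.
It fails at once if the basket tips over (more than 50 degrees) (angle between basket's own z axis and vertical above 0.87 rad).
It fails at once if another thing on the bench is shifted by more than 30 mm (distance of any of jar_a, jar_b, phone, screwdriver, brush, spool from where it was at the start of the episode above 0.03 m).
It also fails if it takes over 54 s, if anything falls off the work surface, if the arm or the gripper's body presses on something with over 40 N, if the wrist force passes 120 N, or if a joint passes its speed limit or range.

## Working session

There is one attempt and no reset: what is moved stays moved. The work goes in short steps, Python scripts to look and compute and a shell command to move; the robot and the scene stay as the last step left them, time stands still between calls to the robot, and variables do not carry over. Pictures are saved under pics/ and viewed, at most 10 in all, crops included, and the job is handed in when it is done.

```bash
mkdir -p pics; cat > h.py <<'E'
import numpy as np, cv2
from rig import bot, viewer, workorder, models
np.set_printoptions(precision=4,suppress=True)
def cloud(cam,d):
    i=viewer.camera_info(cam); v,u=np.mgrid[:480,:640]
    P=np.stack([(u-i['cx'])*d/i['fx'],(v-i['cy'])*d/i['fy'],d,np.ones_like(d)],-1)
    W=P@np.linalg.inv(i['world_to_cam']).T
    return W[...,:3]
E
python3 - <<'E'
from h import *
ims=[]
for c in ['scene','top']:
    im,d=viewer.capture(c); ims.append(im); np.save(c+'.npy',cloud(c,d)); np.save(c+'_d.npy',d)
    cv2.imwrite(f'pics/{c}0.png',im)
    for t in ['basket','basket_grip','hook_seat','hook_tip','lever_tip','stand','jar_a','phone','screwdriver','brush','spool']:
        r=models.tip_of(c,t); print(c,t,[(round(float(x['p']),2),np.round(x['xyz'],3).tolist()) for x in r[:3]])
s=bot.read_state();print(s['time_s'],s['position'],s['tcp_rot'])
E
```

```text
scene basket [(0.68, [0.594, -0.272, 0.001]), (0.34, [0.549, 0.29, 0.195])]
scene basket_grip [(0.67, [0.592, -0.262, 0.114])]
scene hook_seat [(0.64, [0.56, 0.178, 0.21])]
scene hook_tip [(0.85, [0.522, 0.172, 0.23]), (0.34, [0.381, -0.006, 0.003]), (0.26, [0.787, -0.019, -0.001])]
scene lever_tip [(0.74, [0.55, 0.29, 0.197])]
scene stand [(0.6, [0.636, 0.229, 0.006])]
scene jar_a [(0.68, [0.64, -0.014, 0.0]), (0.66, [0.524, 0.006, -0.001])]
scene phone [(0.83, [0.383, -0.003, 0.005])]
scene screwdriver [(0.93, [0.377, 0.26, 0.004]), (0.36, [0.593, -0.268, -0.003])]
scene brush [(0.95, [0.371, -0.226, 0.001])]
scene spool []
top basket [(0.91, [0.594, -0.264, 0.009])]
top basket_grip [(0.96, [0.59, -0.263, 0.123])]
top hook_seat []
top hook_tip [(0.61, [0.526, 0.172, 0.226])]
top lever_tip [(0.81, [0.553, 0.293, 0.195])]
top stand [(0.61, [0.641, 0.225, 0.005])]
top jar_a [(0.73, [0.522, 0.002, 0.006]), (0.52, [0.64, -0.01, 0.002])]
top phone [(0.78, [0.386, -0.007, 0.002])]
top screwdriver [(0.97, [0.377, 0.265, 0.001])]
top brush [(0.58, [0.372, -0.226, 0.005]), (0.28, [0.564, 0.172, 0.212])]
top spool [(0.66, [0.792, -0.021, 0.001])]
1.2 [ 0.2553 -0.5704  0.2335] [[ 0.9128  0.4085  0.    ]
 [ 0.4085 -0.9128  0.    ]
 [ 0.     -0.     -1.    ]]
```

View pics/scene0.png

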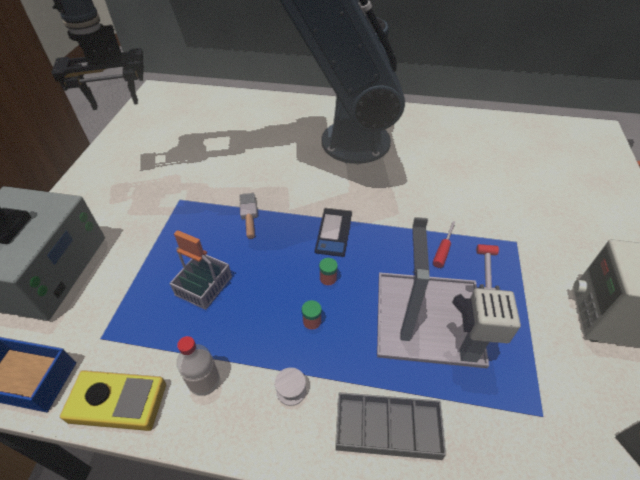

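View pics/top0.png

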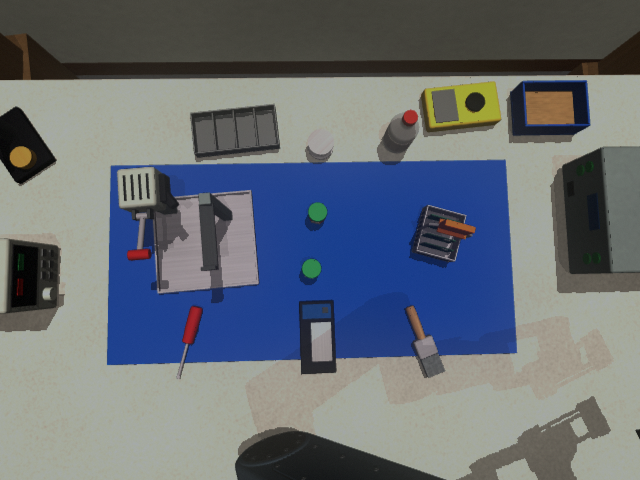

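The scene view shows the basket with its orange grip at about (188,243), the hook tip at (420,222) and the red bar at (488,250). The top view shows the grip at (456,229), the hook strip at (208,195)-(210,268) and the red bar at (139,254). Next I fit the grip and hook orientations from the depth cloud.

```bash
cat > fit.py <<'E'
from h import *
def seg(cam,im,W):
    b,g,r=[im[...,k].astype(int) for k in range(3)]
    x,y,z=W[...,0],W[...,1],W[...,2]
    reg=lambda c,rad:np.hypot(x-c[0],y-c[1])<rad
    out={}
    out['blade']=W[(r>b+60)&(r>g+25)&reg((.59,-.265),.08)&(z>.1)&(z<.2)]
    out['hook']=W[reg((.57,.178),.075)&(z>.195)&(z<.24)&(r-b<40)]
    out['bar']=W[(r>g+60)&reg((.55,.292),.05)&(z>.15)]
    return out
def show(P):
    m=np.median(P,0);P=P[np.linalg.norm(P-m,axis=1)<.1]
    rect=cv2.minAreaRect(P[:,:2].astype(np.float32)*1000)
    bp=cv2.boxPoints(rect)
    return len(P),'rect',np.round(rect[0],1),np.round(rect[1],1),round(rect[2],1),'z',np.percentile(P[:,2],[1,50,99])
if __name__=='__main__':
    for c in ['scene','top']:
        im=cv2.imread(f'pics/{c}0.png');W=np.load(c+'.npy')
        for k,P in seg(c,im,W).items():
            if len(P)>5: print(c,k,*show(P))
        x,y,z=W[...,0],W[...,1],W[...,2]
        P=W[(z>.006)&(z<.02)&(x>.45)&(x<.75)&(y>.1)&(y<.37)&(im.min(2)>90)]; print(c,'tray',*show(P))
        P=W[(z>.02)&(z<.06)&(np.hypot(x-.594,y+.268)<.09)]; print(c,'body',*show(P))
E
python3 fit.py
```

```text
scene blade 228 rect [ 595.8 -268.4] [54.9 18.8] 73.7 z [0.1208 0.1665 0.1707]
scene hook 841 rect [581.8 173.8] [126.6  24.8] 3.9 z [0.2039 0.2089 0.2274]
scene bar 144 rect [552.5 292.6] [35.8 13.4] 90.0 z [0.1979 0.203  0.2063]
scene tray 4240 rect [597.8 207.7] [190.1 174.1] 9.2 z [0.0061 0.008  0.0164]
scene body 1675 rect [ 591.8 -267.6] [ 87.9 101.8] 74.1 z [0.0206 0.0397 0.0578]
top blade 260 rect [ 591.1 -267.3] [56.6 24.3] 71.9 z [0.1211 0.1677 0.1714]
top hook 1116 rect [583.2 175.1] [123.7  24.8] 4.2 z [0.2033 0.2091 0.2277]
top bar 189 rect [551. 293.] [15.3 34.9] 2.2 z [0.199  0.2038 0.2068]
top tray 3628 rect [575.5 207.5] [172.6 175.5] 4.1 z [0.0061 0.0082 0.0174]
top body 950 rect [ 592.1 -266. ] [ 86.3 101.2] 73.6 z [0.0206 0.0434 0.0586]
```

```bash
python3 -m jog '[[0.8,0.055,-0.018,-0.026,0,0,-7],[0.8,0.11,-0.036,-0.026,0,0,-14],[0.8,0.165,-0.054,-0.026,0,0,-21],[0.8,0.22,-0.072,-0.026,0,0,-28],[0.8,0.275,-0.09,-0.026,0,0,-35],[0.8,0.33,-0.108,-0.026,0,0,-42],[0.8,0.385,-0.125,-0.026,0,0,-49.6],[0.8,0.432,-0.1385,-0.026,0,0,-49.6],[0.8,0.432,-0.1385,-0.026,0,0,-49.6],[0.8,0.432,-0.1385,-0.026,0,0,-49.6]]'; python3 - <<'E'
from fit import *
s=bot.read_state();print(s['position'],s['tcp_rot'][:2],s['joint_positions'])
im,d=viewer.capture('wrist');W=cloud('wrist',d);cv2.imwrite('pics/w1.png',im)
print(*show(seg('wrist',im,W)['blade']))
E
```

```text
time_s: 2.45
position: [0.5926, -0.2677, 0.2593]
tcp_rot: [[0.28, 0.96, -0.001], [0.96, -0.28, -0.0], [-0.001, -0.001, -1.0]]
force: [0.4, -0.6, -0.5]
opening: 0.799
grasp_force: 0.0
[ 0.5926 -0.2677  0.2593] [[ 0.28    0.96   -0.001 ]
 [ 0.96   -0.28   -0.0003]] [-34.1142  30.7895  76.5301  -0.0469  72.7187 -17.8372]
3013 rect [ 591.  -268.1] [55.8 25.4] 72.9 z [0.1224 0.1676 0.1699]
```

View pics/w1.png

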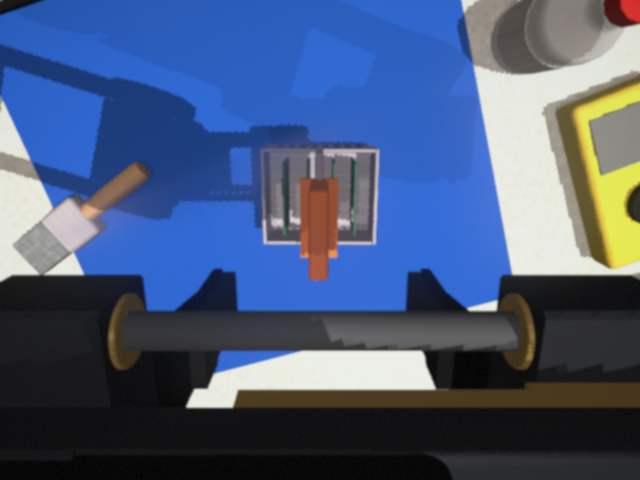

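The wrist view shows the blade at (318,230), vertical and centred between the fingers. I'll descend 120 mm and grip.

```bash
python3 -m jog '[[0.8,0,0,0.04,0,0,0],[0.8,0,0,0.08,0,0,0],[0.8,0,0,0.105,0,0,0],[0.8,0,0,0.12,0,0,0],[0.8,0,0,0.12,0,0,0],[0,0,0,0.12,0,0,0],[0,0,0,0.12,0,0,0],[0,0,0,0.12,0,0,0],[0,0,0,0.12,0,0,0],[0,0,0,0.12,0,0,0],[0,0,0,0.12,0,0,0]]'
```

```text
time_s: 3.88
position: [0.5931, -0.2675, 0.1395]
tcp_rot: [[0.28, 0.96, -0.0], [0.96, -0.28, 0.0], [0.0, -0.0, -1.0]]
force: [0.8, -0.6, 0.5]
opening: 0.201
grasp_force: 0.0
```

```bash
python3 -m jog '[[0,0,0,0,0,0,0],[0,0,0,0,0,0,0],[0,0,0,0,0,0,0],[0,0,0,0,0,0,0],[0,0,0,-0.015,0,0,0],[0,0,0,-0.04,0,0,0],[0,0,0,-0.07,0,0,0],[0,0,0,-0.1,0,0,0],[0,0,0,-0.125,0,0,0],[0,0,0,-0.126,0,0,0],[0,0,0,-0.126,0,0,0]]'; python3 - <<'E'
from fit import *
for c in ['scene','top']:
    im,d=viewer.capture(c);W=cloud(c,d)
    x,y,z=W[...,0],W[...,1],W[...,2]
    P=W[(z>.125)&(z<.175)&(np.hypot(x-.594,y+.268)<.075)]; print(c,'body',*show(P))
    r=models.tip_of(c,'basket_grip');print([(q['p'],q['xyz']) for q in r[:1]])
E
```

```text
time_s: 5.25
position: [0.5926, -0.2672, 0.2652]
tcp_rot: [[0.281, 0.96, -0.001], [0.96, -0.281, 0.001], [0.0, -0.001, -1.0]]
force: [-0.1, 0.2, -2.1]
opening: 0.139
grasp_force: 30.0
scene body 2151 rect [ 593.1 -267.9] [ 87.7 101.8] 73.7 z [0.1303 0.1607 0.1747]
[(0.93, [0.5907, -0.2631, 0.2429])]
top body 1789 rect [ 592.9 -264.8] [ 84.1 100.7] 73.7 z [0.1286 0.1438 0.1747]
[(0.74, [0.5911, -0.2613, 0.2446])]
```

```bash
python3 -m jog '[[0,0.013,-0.008,-0.002,0,0,-1],[0,0.04,-0.025,-0.002,0,0,-2],[0,0.074,-0.045,-0.002,0,0,-4],[0,0.111,-0.067,-0.002,0,0,-6],[0,0.148,-0.089,-0.002,0,0,-8],[0,0.185,-0.111,-0.002,0,0,-10],[0,0.222,-0.132,-0.002,0,0,-12],[0,0.259,-0.153,-0.002,0,0,-14],[0,0.296,-0.174,-0.002,0,0,-16],[0,0.328,-0.193,-0.002,0,0,-18],[0,0.355,-0.208,-0.002,0,0,-19.5],[0,0.375,-0.219,-0.002,0,0,-20.3],[0,0.387,-0.2255,-0.002,0,0,-20.3],[0,0.387,-0.2255,-0.002,0,0,-20.3],[0,0.387,-0.2255,-0.002,0,0,-20.3],[0,0.387,-0.2255,-0.002,0,0,-20.3]]'; python3 - <<'E'
from fit import *
for c in ['scene','top']:
    im,d=viewer.capture(c);W=cloud(c,d);cv2.imwrite(f'pics/{c}2.png',im)
    x,y,z=W[...,0],W[...,1],W[...,2]
    P=W[(z>.13)&(z<.18)&(np.hypot(x-.485,y-.168)<.07)]; print(c,'body',*show(P))
    for t in ['basket_grip','hook_tip']:
        r=models.tip_of(c,t);print(t,[(q['p'],q['xyz']) for q in r[:1]])
E
```

```text
time_s: 7.45
position: [0.4854, 0.1664, 0.2675]
tcp_rot: [[-0.069, 0.998, 0.0], [0.998, 0.069, -0.0], [-0.0, -0.0, -1.0]]
force: [-0.3, 0.7, -2.7]
opening: 0.134
grasp_force: 30.0
scene body 1487 rect [486.1 164.3] [103.8  86.8] 3.1 z [0.1336 0.1688 0.1797]
basket_grip [(0.58, [0.485, 0.1703, 0.2465])]
hook_tip [(0.95, [0.5203, 0.1732, 0.2274])]
top body 1178 rect [486.4 159.9] [100.5  76.2] 5.5 z [0.1326 0.1368 0.1788]
basket_grip [(0.85, [0.4839, 0.1715, 0.249])]
hook_tip [(0.77, [0.5248, 0.1722, 0.2255])]
```

View pics/scene2.png

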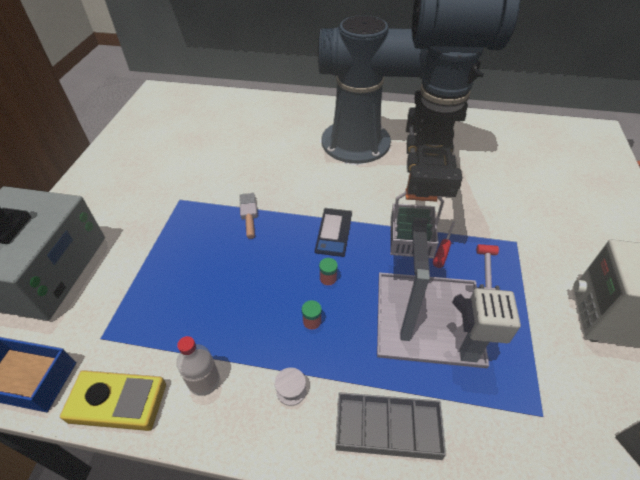

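The basket is upright in front of the hook: grip at about (422,192), hook tip at (421,222), and they line up. I'll thread it on by 80 mm along the hook.

```bash
python3 -m jog '[[0,0.001,0.006,0,0,0,0],[0,0.001,0.016,0,0,0,0],[0,0.001,0.028,0,0,0,0],[0,0.001,0.04,0,0,0,0],[0,0.001,0.052,0,0,0,0],[0,0.001,0.064,0,0,0,0],[0,0.001,0.074,0,0,0,0],[0,0.001,0.08,0,0,0,0],[0,0.001,0.08,0,0,0,0],[0,0.001,0.08,0,0,0,0]]'
```

```text
time_s: 9.0
position: [0.5644, 0.1738, 0.2675]
tcp_rot: [[-0.07, 0.998, -0.001], [0.998, 0.07, -0.0], [0.0, -0.001, -1.0]]
force: [0.0, 0.8, -1.9]
opening: 0.138
grasp_force: 30.0
```

```bash
python3 -m jog '[[0,0,0,0.01,0,0,0],[0,0,0,0.02,0,0,0],[0,0,0,0.028,0,0,0],[0,0,0,0.032,0,0,0],[0,0,0,0.034,0,0,0],[0,0,0,0.035,0,0,0],[0,0,0,0.035,0,0,0]]'; python3 - <<'E'
from fit import *
for c in ['scene','top']:
    im,d=viewer.capture(c)
    for t in ['basket_grip','basket']:
        r=models.tip_of(c,t);print(t,[(q['p'],q['xyz']) for q in r[:1]])
    cv2.imwrite(f'pics/{c}3.png',im)
E
```

```text
time_s: 9.88
position: [0.5651, 0.1738, 0.2327]
tcp_rot: [[-0.07, 0.998, 0.0], [0.998, 0.07, 0.0], [0.0, 0.0, -1.0]]
force: [0.4, -1.0, -1.7]
opening: 0.132
grasp_force: 30.0
basket_grip [(0.94, [0.563, 0.1785, 0.2096])]
basket [(0.79, [0.5654, 0.1732, 0.094])]
basket_grip [(0.62, [0.5634, 0.1766, 0.2125])]
basket [(0.74, [0.5682, 0.1726, 0.0983])]
```

```bash
python3 -m jog '[[0,0,0,0.001,0,0,0],[0,0,0,0.002,0,0,0],[0,0,0,0.002,0,0,0]]'; python3 -m jog '[[0,0,0,0.001,0,0,0],[0,0,0,0.001,0,0,0]]'
```

```text
time_s: 10.55
position: [0.5648, 0.1737, 0.2304]
tcp_rot: [[-0.07, 0.998, -0.0], [0.998, 0.07, -0.0], [0.0, -0.0, -1.0]]
force: [0.0, -0.5, -2.8]
opening: 0.139
grasp_force: 30.0
time_s: 10.8
position: [0.5648, 0.1737, 0.2295]
tcp_rot: [[-0.07, 0.998, -0.0], [0.998, 0.07, -0.0], [-0.0, -0.0, -1.0]]
force: [0.1, -0.3, -3.1]
opening: 0.135
grasp_force: 30.0
```

```bash
python3 -m jog '[[0,0,0,0.001,0,0,0],[0,0,0,0.001,0,0,0]]'; python3 -m jog '[[0,0,0,0.001,0,0,0],[0,0,0,0.001,0,0,0]]'
```

```text
time_s: 11.05
position: [0.565, 0.1738, 0.2289]
tcp_rot: [[-0.07, 0.998, 0.0], [0.998, 0.07, 0.0], [0.0, 0.0, -1.0]]
force: [-0.6, -0.5, 0.1]
opening: 0.139
grasp_force: 30.0
time_s: 11.3
position: [0.565, 0.1737, 0.2288]
tcp_rot: [[-0.07, 0.998, 0.001], [0.998, 0.07, -0.0], [-0.0, 0.001, -1.0]]
force: [-2.5, -0.3, 6.2]
opening: 0.135
grasp_force: 30.0
```

Seated: the force went to +6 N. I'll open a little and rise straight up.

```bash
python3 -m jog '[[0.28,0,0,0,0,0,0],[0.28,0,0,0,0,0,0],[0.28,0,0,0,0,0,0],[0.28,0,0,-0.003,0,0,0],[0.28,0,0,-0.01,0,0,0],[0.28,0,0,-0.025,0,0,0],[0.28,0,0,-0.045,0,0,0],[0.28,0,0,-0.07,0,0,0],[0.28,0,0,-0.1,0,0,0],[0.28,0,0,-0.1,0,0,0],[0.28,0,0,-0.1,0,0,0],[0.28,0,0,-0.1,0,0,0]]';  python3 - <<'E'
from fit import *
for c in ['scene','top']:
    im,d=viewer.capture(c);W=cloud(c,d);cv2.imwrite(f'pics/{c}4.png',im)
    print(*show(seg(c,im,W)['bar']))
    x,y,z=W[...,0],W[...,1],W[...,2];b,g,r=[im[...,k].astype(int) for k in range(3)]
    P=W[(r>b+60)&(r>g+25)&(np.hypot(x-.565,y-.174)<.08)&(z>.2)]; print('blade',*show(P))
    for t in ['basket_grip','basket','lever_tip']:
        r=models.tip_of(c,t);print(t,[(q['p'],q['xyz']) for q in r[:1]])
print(bot.read_state()['joint_positions'])
E
```

```text
time_s: 12.8
position: [0.5641, 0.1737, 0.3263]
tcp_rot: [[-0.07, 0.998, -0.003], [0.998, 0.07, -0.0], [-0.0, -0.003, -1.0]]
force: [-0.3, 0.4, 0.4]
opening: 0.282
grasp_force: 0.0
153 rect [553.1 292.4] [15.3 35.9] 5.5 z [0.197  0.2033 0.2063]
blade 184 rect [570.4 171.7] [53.6 19. ] 88.3 z [0.2111 0.2492 0.2601]
basket_grip [(0.63, [0.5672, 0.1751, 0.2051])]
basket [(0.68, [0.5679, 0.1704, 0.0913])]
lever_tip [(0.91, [0.5486, 0.2927, 0.195])]
  return _methods._mean(a, axis=axis, dtype=dtype,
  ret = um.true_divide(
Traceback (most recent call last):
  File "fit.py", line 15, in show
    return len(P),'rect',np.round(rect[0],1),np.round(rect[1],1),round(rect[2],1),'z',np.percentile(P[:,2],[1,50,99])
                                                                                      ~~~~~~~~~~~~~^^^^^^^^^^^^^^^^^^
IndexError: index -1 is out of bounds for axis 0 with size 0
```

View pics/scene4.png

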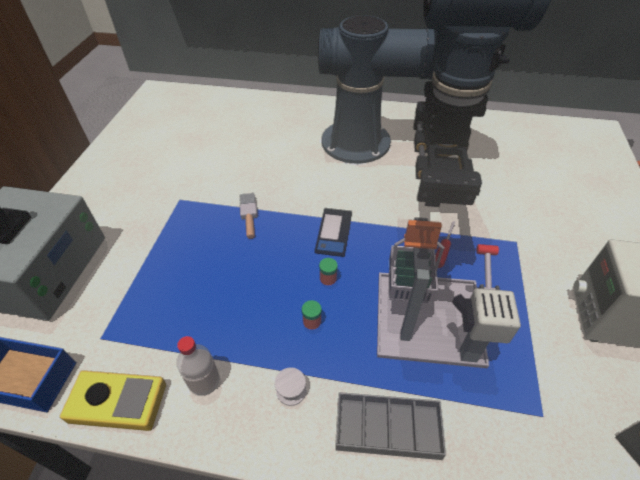

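Basket hangs on the hook with the grip at about (424,234), and the gripper is clear. The red bar at (488,250) is still raised. Next I go above it with the fingers shut, tilted 15° so the gripper body clears the blower head.

```bash
python3 -m jog '[[0,0.03,-0.003,0,-2,0,0],[0,0.07,-0.007,0,-6,0,0],[0,0.105,-0.011,0.01,-12,0,0],[0,0.12,-0.0127,0.02,-15,0,0],[0,0.12,-0.0127,0.02,-15,0,0],[0,0.12,-0.0127,0.02,-15,0,0],[0,0.12,-0.0127,0.02,-15,0,0]]'; python3 - <<'E'
from fit import *
for c in ['scene','top']:
    im,d=viewer.capture(c)
    for t in ['basket_grip','lever_tip']:
        r=models.tip_of(c,t);print(t,[(q['p'],q['xyz']) for q in r[:1]])
E
```

```text
time_s: 13.92
position: [0.5451, 0.2918, 0.3082]
tcp_rot: [[-0.068, 0.963, 0.259], [0.998, 0.066, 0.018], [0.0, 0.26, -0.966]]
force: [-0.4, 0.5, -0.4]
opening: 0.006
grasp_force: 0.0
basket_grip [(0.68, [0.5656, 0.1759, 0.2059])]
lever_tip [(0.81, [0.5498, 0.2911, 0.1984])]
basket_grip [(0.87, [0.563, 0.1769, 0.2117])]
lever_tip [(0.55, [0.5503, 0.29, 0.1967])]
```

```bash
python3 -m jog '[[0,0,-0.015,0.03,0,0,0],[0,0,-0.022,0.06,0,0,0],[0,0,-0.027,0.075,0,0,0],[0,0,-0.032,0.09,0,0,0],[0,0,-0.036,0.105,0,0,0],[0,0,-0.04,0.12,0,0,0],[0,0,-0.042,0.129,0,0,0],[0,0,-0.042,0.129,0,0,0],[0,0,-0.042,0.129,0,0,0]]'; python3 - <<'E'
from fit import *
for c in ['scene','top']:
    im,d=viewer.capture(c);cv2.imwrite(f'pics/{c}5.png',im)
    for t in ['basket_grip','lever_tip']:
        r=models.tip_of(c,t);print(t,[(q['p'],q['xyz']) for q in r[:1]])
E
```

```text
time_s: 15.35
position: [0.538, 0.2923, 0.1729]
tcp_rot: [[-0.07, 0.963, 0.261], [0.998, 0.067, 0.019], [0.001, 0.261, -0.965]]
force: [0.8, -0.5, 1.2]
opening: 0.005
grasp_force: 0.0
basket_grip [(0.64, [0.5679, 0.1754, 0.2052])]
lever_tip [(0.66, [0.5465, 0.2909, 0.153])]
basket_grip [(0.71, [0.5652, 0.176, 0.211])]
lever_tip [(0.67, [0.5456, 0.2922, 0.1523])]
```

```bash
python3 -m jog '[[0,0,-0.0013,0.005,0,0,0],[0,0,-0.0026,0.01,0,0,0],[0,0,-0.003,0.012,0,0,0],[0,0,-0.003,0.012,0,0,0]]';python3 -m jog '[[0,0,-0.0005,0.002,0,0,0],[0,0,-0.0005,0.002,0,0,0]]';python3 -m jog '[[0,0,-0.0005,0.002,0,0,0],[0,0,-0.0005,0.002,0,0,0]]'; python3 - <<'E'
from fit import *
for c in ['scene','top']:
    im,d=viewer.capture(c)
    for t in ['basket_grip','lever_tip']:
        r=models.tip_of(c,t);print(t,[(q['p'],q['xyz']) for q in r[:1]])
E
```

```text
time_s: 16.15
position: [0.5366, 0.292, 0.1592]
tcp_rot: [[-0.07, 0.964, 0.257], [0.998, 0.068, 0.018], [-0.0, 0.258, -0.966]]
force: [-0.1, -0.2, -0.8]
opening: 0.003
grasp_force: 0.0
time_s: 16.4
position: [0.5369, 0.292, 0.1575]
tcp_rot: [[-0.07, 0.964, 0.258], [0.998, 0.068, 0.018], [-0.0, 0.259, -0.966]]
force: [0.6, -0.6, 1.0]
opening: 0.002
grasp_force: 0.2
time_s: 16.65
position: [0.5371, 0.2921, 0.1558]
tcp_rot: [[-0.07, 0.963, 0.259], [0.998, 0.068, 0.018], [0.0, 0.259, -0.966]]
force: [0.1, -0.7, 1.0]
opening: 0.004
grasp_force: 0.8
basket_grip [(0.83, [0.5669, 0.1759, 0.2036])]
lever_tip [(0.54, [0.5502, 0.2914, 0.1401])]
basket_grip [(0.92, [0.5661, 0.1756, 0.2106])]
lever_tip [(0.61, [0.554, 0.2924, 0.141])]
```

```bash
for i in 1; do :; done; python3 -m jog '[[0,0,-0.0005,0.002,0,0,0],[0,0,-0.0005,0.002,0,0,0]]';python3 -m jog '[[0,0,-0.0005,0.002,0,0,0],[0,0,-0.0005,0.002,0,0,0]]'
```

```text
time_s: 17.2
position: [0.5373, 0.2922, 0.1553]
tcp_rot: [[-0.07, 0.963, 0.26], [0.998, 0.068, 0.019], [0.0, 0.261, -0.965]]
force: [-3.5, -1.2, 11.4]
opening: 0.005
grasp_force: 6.0
time_s: 17.45
position: [0.5375, 0.2923, 0.1548]
tcp_rot: [[-0.07, 0.963, 0.262], [0.998, 0.068, 0.019], [0.0, 0.262, -0.965]]
force: [-8.3, -3.3, 20.9]
opening: 0.006
grasp_force: 11.0
```

At the stop: 21 N with no further travel. I'll hold briefly, then retract upward.

```bash
python3 -m jog '[[0,0,0,0,0,0,0],[0,0,0,0,0,0,0],[0,0,0.003,-0.012,0,0,0],[0,0,0.01,-0.04,0,0,0],[0,0,0.023,-0.085,0,0,0],[0,0,0.036,-0.135,0,0,0],[0,0,0.046,-0.175,0,0,0],[0,0,0.046,-0.175,0,0,0],[0,0,0.046,-0.175,0,0,0],[0,0,0.046,-0.175,0,0,0]]'; python3 - <<'E'
from fit import *
for c in ['scene','top']:
    im,d=viewer.capture(c);cv2.imwrite(f'pics/{c}6.png',im)
    for t in ['basket_grip','basket','lever_tip']:
        r=models.tip_of(c,t);print(t,[(q['p'],q['xyz']) for q in r[:1]])
E
```

```text
time_s: 18.7
position: [0.5351, 0.2916, 0.33]
tcp_rot: [[-0.07, 0.965, 0.254], [0.998, 0.068, 0.017], [-0.001, 0.254, -0.967]]
force: [-0.1, 0.4, -0.2]
opening: 0.006
grasp_force: 0.0
basket_grip [(0.56, [0.5623, 0.1764, 0.208])]
basket [(0.98, [0.5702, 0.1709, 0.0892])]
lever_tip [(0.81, [0.5501, 0.2933, 0.1391])]
basket_grip [(0.9, [0.5654, 0.1754, 0.211])]
basket [(0.89, [0.566, 0.1773, 0.0992])]
lever_tip [(0.71, [0.5479, 0.2935, 0.1433])]
```

View pics/scene6.png

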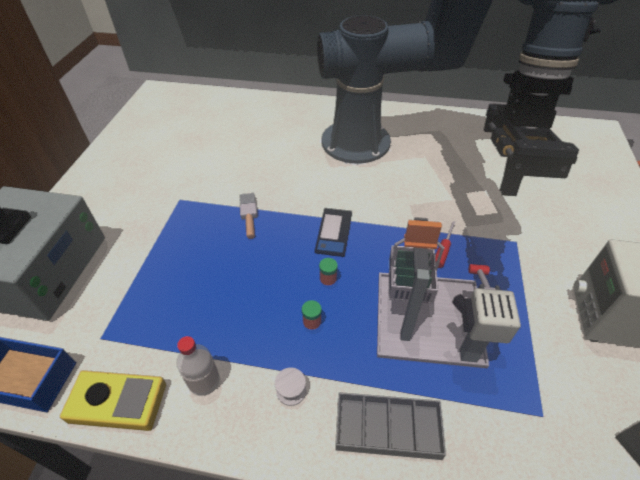

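The basket hangs with its grip at about (424,234). The red bar is lowered at (480,268), the gripper is clear, and nothing else has moved.

```bash
python3 -c "
from rig import workorder
print(workorder.hand_in())"
```

```text
the job is handed in; nothing more can be done
None
```

I hung the basket on the hook and released it, pushed the blower lever down to its stop, and handed the job in at about 19 s; the hand-in returned no verdict, but the last pictures showed everything in place.

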